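# Weigh a tin of heel irons on the shop balance and sort it full or used-up

## Task

The red-lidded tin on the bench is either full of steel heel irons or nearly used up. Keeping it upright and setting it down gently, stand it on the empty pan of the balance and let go of it; once the beam has come to rest, put the tin in the green tray if its pan sank (full), or in the yellow tray if its pan stayed up (used up). Leave it standing there.

Things in the scene. Friction and masses are not known exactly. Their poses are not given: they have to be found in the camera images.
- tin_center (a point): The tin to sort: closed round white tin with a RED lid, 52 mm diameter, 70 mm high, standing upright; 0.1 kg if used up, 0.31 to 0.42 kg if full. The point is its centre, 35 mm above its underside; z points to its lid. An identical tin with a BLUE lid is a bystander.
- pan (a point): Centre of the flat top of the balance's EMPTY pan: steel disc, 110 mm diameter, no rim, fixed to the beam, so it slopes 5 degrees at either stop; this point is 112 mm above the bench when up (as at the start), 87 mm when down. Beam along this frame's y; pillar, white dial and red needle (190 mm high, blue base) stand 140 mm away towards -y, a like pan with a fixed brass 0.2 kg weight 280 mm away.
- beam (a joint): Tilt of the brass balance beam, rad: +0.09 (stop) = empty pan up, weight down, as at the start and with a used-up tin; 0 level; -0.09 (stop) = tin's pan down, under a full tin. Damped: let go, it takes about 1 s to reach a stop. The red needle leans away from the pan that is up.
- tray_green: Green open tray for a FULL tin, fixed, 160 x 160 mm outside, walls 6 mm thick and 35 mm high, inner floor 6 mm above the bench. Origin: centre of its underside; x and y along its sides.
- tray_yellow: Yellow open tray for a USED-UP tin, otherwise the same as the green one. Origin: centre of its underside; x and y along its sides.
Mind the look-alikes: they are no part of the job. Of the things shaped like the tray_green, the green one is meant. Leave any turquoise look-alike of the part that bears tin_center alone.

How it is judged:
By the outcome, as a careful person would: the job done as asked, in the order asked, and still so for the second after the job is handed in, with the robot touching nothing.
It also fails if it takes over 50 s, if anything falls off the work surface, if the arm or the gripper's body presses on something with over 40 N, if the wrist force passes 120 N, or if a joint passes its speed limit or range.

## Robot

A 6-joint arm with a two-finger parallel gripper is mounted at the origin on the work surface. World frame = base frame: x ahead of the robot, y to its left, z up, the work surface at z = 0. Lengths are in m, angles in rad, forces in N, time in s.
With the tool pointing down it reaches from about 0.275 to 0.85 m from the base axis. Payload 5.2 kg.
Tool frame: the origin (TCP) lies at the very end of the fingers, on their centre line; the grasp point (between the pads) lies 19 mm behind it (r.grip_depth is the distance from the TCP to the grasp point, in m); z points along the fingers, y is the line along which they close (so a half turn about z gives the same grasp; the last joint's range is limited). The gripper opens to 85 mm and grips with 20 to 120 N. Pads are 22 mm wide; open, the fingers measure 114 mm over their backs; the gripper's body (76 mm by 85 mm) begins 54 mm behind the grasp point. The pads swing forward as they close: fully open they stand 13 mm farther back than shut.
Start: joints at [0.969, 0.259, 1.535, -0, 1.348, -0.203], TCP at [0.214, 0.507, 0.231] pointing down, gripper open.
Joint ranges: [-3.14, 3.14], [-0.91, 2.08], [0.19, 2.58], [-1.22, 4.36], [0.22, 2.71], [-3.12, 3.12]. Speed limits (rad/s): [2.57, 2.57, 3.14, 3.14, 3.14, 3.14].

## Interface

Orientations are given as a unit quaternion [x, y, z, w].
In Python, from plant import r gives the robot as it stands. The module is installed in compiled form; this text tells all that it offers.
- The arm moves only by the tool send_rows, never from a script. Its arguments are lists of equal length, an entry for each row: "linear": the shift along the world's x, y, z in m, a list of three; "angular": the turn, a rotation vector about the world's x, y, z in degrees, a list of three; "gripper": the finger opening in m, from 0 to 0.0854. A call has 1 to 10 rows; each row is the pose to reach, as a shift and turn from the pose commanded when the call began; what a row does not reach only later rows make up. A row lasts 1/12 s, in which the tool goes at most 41.7 mm and 7.16 degrees, less where a joint would pass 70% of its speed; a pose out of reach is approached as far as the arm can. A call with a gripper value outside its range is refused whole. The fingers move at their own pace and stop on an object; "squeeze" is the grip in N (left out, the last holds). Time passes only in rows, so rows that repeat a pose let the fingers close. It gives the time, the measured TCP pose, the force, the opening and the grip force at its end, in the units of the state.
- r.observe(): the state, without advancing time (a new reading comes with each control period).
- r.snapshot(name): name is "scene" or "top"; returns a dict with "color" (384x512x3 uint8, red, green, blue), "intrinsics" (3x3 intrinsics, pixels), "dist" ([k1, k2, p1, p2, k3] as OpenCV has them; the pictures are not rectified), "R" (3x3) and "t" (3): a world point X has camera coordinates R X + t. Camera axes: x right, y down, z forward; pixel columns grow to the right and rows downward; lengths in m; the calibration is good to about 2 mm. A picture is of the moment at which its call begins. There is no depth.
- r.hand_in(): hands the job in; it is judged then, once.
Trained networks look in a picture, given as the dict that the camera call returned (one of the last four; its "shot" number tells which), for a name from the list of things; names that differ only in an ending like _2 or _b are one class to them, and where a whole thing is asked for, a point or a joint stands for the part that bears it (a point fixed in the world has none). Each returns a list of dicts, best first, with "confidence" (0 to 1); they miss things now and then, are a little off and sometimes report something else, mostly with a low value. They report only what shows in the picture. A call takes as long as a camera call. They do not tell look-alikes from the thing itself.
- r.recognise(picture, thing): "xy" ([column, row] as shares, 0 to 1, of the picture: columns of its width, rows of its height, amid what is visible of it).
The state is a dict: "clock": time; "qpos": joint angles; "qvel": joint speeds; "joint_torque": joint torques, N m; "tool_pos": TCP position; "ee_rot": TCP orientation; "ft_force": force on the tool from outside, world axes, zero at the start; "torque": the same for the moment, N m; "gripper_width": finger opening in m; "grasp_force": force on a finger pad.
Only numpy, scipy, OpenCV 4.12 (cv2) and the standard library are available. Lean on these libraries where they do the work, as an engineer would, in place of code of your own. Each camera call takes 0.05 s, during which the arm holds its last target. There are 200 camera calls.

## Working session

There is one attempt and no reset: what is moved stays moved. The work goes in short steps, Python scripts to look and compute and a tool call to move; the robot and the scene stay as the last step left them, time stands still between calls to the robot, and variables do not carry over. Pictures are saved under pics/ and viewed, at most 10 in all, crops included, and the job is handed in when it is done.

Besides the shell and the picture viewer there is one more tool, called after "Call:" as name(argument=value, ...) on one line, values as JSON. send_rows: Moves the arm, as the interface text tells. Its arguments: {"type":"object","properties":{"linear":{"type":"array","items":{"type":"array","items":{"type":"number"}}},"angular":{"type":"array","items":{"type":"array","items":{"type":"number"}}},"gripper":{"type":"array","items":{"type":"number"}},"squeeze":{"type":"number"}},"required":["linear","angular","gripper"]}

```bash
mkdir -p pics
cat > h.py <<'E'
import numpy as np, cv2
from plant import r
def ray(p,uv):
    K=np.array(p["intrinsics"]);d=np.array(p["dist"])
    n=cv2.undistortPoints(np.array([[uv]],float),K,d)[0,0]
    R=np.array(p["R"]);t=np.array(p["t"])
    return -R.T@t, R.T@np.array([n[0],n[1],1.])
def at_z(p,uv,z):
    c,d=ray(p,uv); return c+d*(z-c[2])/d[2]
def proj(p,X):
    rv,_=cv2.Rodrigues(np.array(p["R"]))
    return cv2.projectPoints(np.array([X],float),rv,np.array(p["t"]),np.array(p["intrinsics"]),np.array(p["dist"]))[0][0,0]
def save(p,n): cv2.imwrite(n,p["color"][:,:,::-1])
E
python3 - <<'E'
from h import *
ps={n:r.snapshot(n) for n in("scene","top")}
big=[]
for n,p in ps.items():
    save(p,f"pics/{n}0.png")
    for th,z in(("tin_center",.035),("pan",.112),("tray_green",.0),("tray_yellow",0.)):
        for o in r.recognise(p,th):
            uv=np.array(o["xy"])*[512,384]; print(n,th,round(o["confidence"],2),uv.round(),at_z(p,uv,z).round(3))
o=r.observe();print(o["clock"],o["tool_pos"],o["ee_rot"],o["gripper_width"])
E
```

```text
scene tin_center 0.94 [242. 176.] [0.433 0.099 0.035]
scene tin_center 0.63 [209. 200.] [ 0.395 -0.013  0.035]
scene pan 0.95 [301. 268.] [ 0.677 -0.161  0.112]
scene tray_green 0.87 [174. 341.] [ 0.491 -0.349  0.   ]
scene tray_green 0.73 [134. 241.] [ 0.275 -0.177  0.   ]
scene tray_yellow 0.93 [276. 135.] [0.437 0.335 0.   ]
top tin_center 0.81 [219. 204.] [0.44  0.075 0.035]
top tin_center 0.76 [257. 223.] [ 0.389 -0.021  0.035]
top pan 0.85 [246. 121.] [0.632 0.    0.112]
top pan 0.68 [381. 184.] [ 0.47  -0.315  0.112]
top tray_green 0.79 [380. 182.] [ 0.493 -0.351  0.   ]
top tray_green 0.68 [321. 261.] [ 0.289 -0.184  0.   ]
top tray_yellow 0.81 [121. 207.] [0.444 0.337 0.   ]
0.5 [0.21354934 0.50682741 0.23128256] [ 1.98070797e-01  9.80187716e-01 -3.05767359e-05 -1.65053321e-05] 0.08582708330593598
```

View pics/scene0.png

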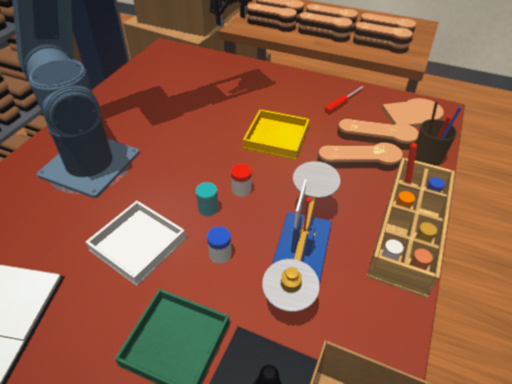

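View pics/top0.png

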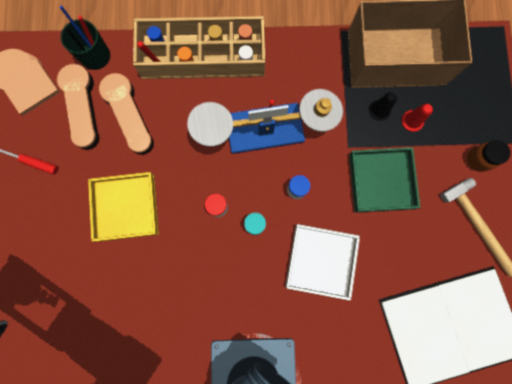

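Scene view: candidates for the tin are the red lid at (242,180), the blue lid at (219,245) and the turquoise one at (207,199). Top view: red (216,205), blue (299,186), turquoise (255,223). I choose red. The empty pan is at top (210,124) / scene (316,180), and the brass weight's pan is at top (321,110). The green tray is at top (384,180) (the white one is a look-alike) and the yellow tray at top (123,207).

Run:
```python
from h import *
from scipy.optimize import least_squares
ps={n:r.snapshot(n) for n in("scene","top")}
def blob(p,lo,hi,near,rad):
    hsv=cv2.cvtColor(p["color"],cv2.COLOR_RGB2HSV)
    m=cv2.inRange(hsv,np.array(lo),np.array(hi)); k=np.zeros_like(m);cv2.circle(k,near,rad,255,-1)
    m&=k; n,l,s,c=cv2.connectedComponentsWithStats(m); i=1+np.argmax(s[1:,4]); return c[i],s[i],(l==i)
def tri(uvs):
    A=np.zeros((3,3));b=np.zeros(3)
    for n,uv in uvs.items():
        c,d=ray(ps[n],uv);d/=np.linalg.norm(d);P=np.eye(3)-np.outer(d,d);A+=P;b+=P@c
    return np.linalg.solve(A,b)
for nm,lo,hi,pts in(("red",(0,190,170),(10,255,255),{"top":(216,205),"scene":(242,173)}),("pan",(0,0,110),(180,70,255),{"top":(210,124),"scene":(316,180)})):
    uv={}
    for n,pt in pts.items():
        c,s,m=blob(ps[n],lo,hi,pt,14 if nm=="red" else 27)
        h=cv2.convexHull(np.argwhere(m)[:,::-1].astype(np.float32)); e=cv2.fitEllipse(h)
        uv[n]=np.array(e[0]);print(nm,n,c.round(1),s,np.round(e[0],1),np.round(e[1],1),at_z(ps[n],e[0],.07 if nm=="red" else .112).round(4))
    print(tri(uv).round(4))
p=ps["top"]
for n,uv in dict(pan=(210,124),weight=(321.5,110),blue=(299,186),turq=(255,223)).items(): print(n,at_z(p,uv,.1 if n in("pan","weight") else .07).round(3))
for nm,cs in dict(green=[(350,149),(414,147),(419,209),(354,212)],yellow=[(88,179),(154,172),(158,234),(92,241)]).items():
    q=np.array([at_z(p,c,.035) for c in cs]);print(nm,q[:,:2].round(3).tolist(),q.mean(0).round(3))
def crop(p,x,y,w,h): return cv2.resize(p["color"][y:y+h,x:x+w,::-1],(400,400),interpolation=cv2.INTER_CUBIC)
cv2.imwrite("pics/c1.png",np.hstack([crop(ps["top"],170,90,140,140),crop(ps["scene"],190,150,140,140)]))
```

```text
red top [213.5 201.9] [205 193  21  21 261] [214.4 202.8] [18.6 22.3] [0.4397 0.0836 0.07  ]
red scene [240.9 170. ] [231 163  21  15 250] [240.9 170. ] [14.6 21.1] [0.4373 0.0842 0.07  ]
[0.4388 0.083  0.0719]
pan top [209.8 123.7] [ 187  102   50   44 1605] [210.3 123.6] [43.8 47.2] [0.6282 0.0875 0.112 ]
pan scene [315.8 179.5] [ 293  161   47   42 1407] [314.1 181.3] [40.7 50.8] [0.6282 0.0775 0.112 ]
[0.6285 0.0871 0.1046]
pan [0.631 0.09  0.1  ]
weight [ 0.661 -0.187  0.1  ]
blue [ 0.476 -0.126  0.07 ]
turq [ 0.388 -0.015  0.07 ]
green [[0.577, -0.268], [0.578, -0.435], [0.415, -0.434], [0.412, -0.268]] [ 0.495 -0.351  0.035]
yellow [[0.514, 0.41], [0.528, 0.242], [0.369, 0.23], [0.356, 0.394]] [0.442 0.319 0.035]
```

View pics/c1.png

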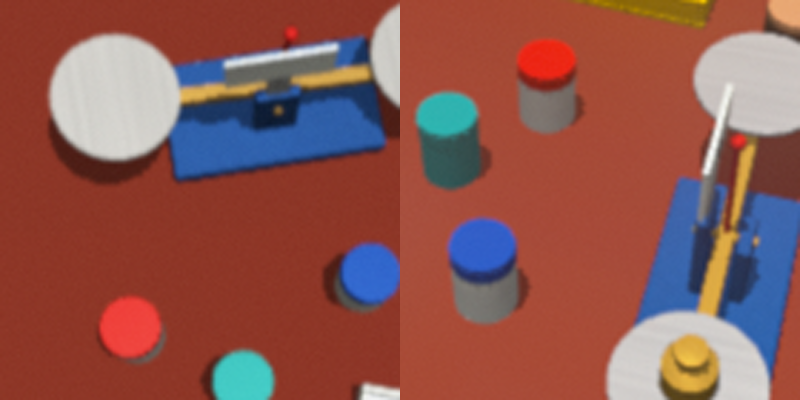

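The close crop confirms the red-lidded white tin (top (215.7,204.3)), with the empty pan at (210,124). The tin is near (0.437, 0.081) and the pan near (0.628, 0.087), with the beam's yaw about 6°. Moving above the tin now.

Call:
send_rows(linear=[[0.223, -0.426, -0.06], [0.223, -0.426, -0.06], [0.223, -0.426, -0.06], [0.223, -0.426, -0.06], [0.223, -0.426, -0.06], [0.223, -0.426, -0.06], [0.223, -0.426, -0.06], [0.223, -0.426, -0.06], [0.223, -0.426, -0.06], [0.223, -0.426, -0.06]], angular=[[0, 0, -61], [0, 0, -61], [0, 0, -61], [0, 0, -61], [0, 0, -61], [0, 0, -61], [0, 0, -61], [0, 0, -61], [0, 0, -61], [0, 0, -61]], gripper=[0.085, 0.085, 0.085, 0.085, 0.085, 0.085, 0.085, 0.085, 0.085, 0.085], squeeze=40)

```text
clock: 1.43
tool_pos: [0.4059, 0.1387, 0.1799]
ee_rot: [0.67, 0.743, 0.0, 0.0]
ft_force: [1.4, 1.0, -0.7]
gripper_width: 0.0854
grasp_force: 0.0
```

Run:
```python
from h import *
ps={n:r.snapshot(n) for n in("scene","top")}
o=r.observe();print(o["clock"],o["tool_pos"].round(4) if hasattr(o["tool_pos"],"round") else o["tool_pos"],o["ee_rot"])
print(at_z(ps["top"],(215.7,204.3),.07),at_z(ps["scene"],(241.0,171.2),.07))
print("pan",at_z(ps["top"],(210.2,124),.112),at_z(ps["scene"],(316.6,179.5),.112),"w",at_z(ps["top"],(321.5,110.5),.087))
# beam ends check by projecting
p=ps["scene"]
for X in [(.437,.081,.07),(.628,.087,.112),(.658,-.19,.087)]: print(X,proj(p,X).round(1),proj(ps["top"],X).round(1))
```

```text
1.5333 [0.4081 0.1354 0.1795] [ 6.70946720e-01  7.41504608e-01 -3.01799524e-04  1.15042697e-03]
[0.43599329 0.08053499 0.07      ] [0.43931536 0.08035721 0.07      ]
pan [0.62728462 0.08770845 0.112     ] [0.6316268  0.08559962 0.112     ] w [ 0.66418538 -0.18901155  0.087     ]
(0.437, 0.081, 0.07) [240.3 170.8] [215.5 203.9]
(0.628, 0.087, 0.112) [315.3 178.7] [210.5 123.7]
(0.658, -0.19, 0.087) [285.2 283.3] [322.  112.9]
```

Call:
send_rows(linear=[[0.029, -0.055, -0.04], [0.029, -0.055, -0.06], [0.029, -0.055, -0.06], [0.029, -0.055, -0.06], [0.029, -0.055, -0.06], [0.029, -0.055, -0.06]], angular=[[0, 0, 0], [0, 0, 0], [0, 0, 0], [0, 0, 0], [0, 0, 0], [0, 0, 0]], gripper=[0.085, 0.085, 0.085, 0.085, 0.085, 0.085])

```text
clock: 2.03
tool_pos: [0.4345, 0.0865, 0.1207]
ee_rot: [0.668, 0.744, 0.001, 0.0]
ft_force: [0.2, 1.3, 0.7]
gripper_width: 0.0852
grasp_force: 0.0
```

Call:
send_rows(linear=[[0.0, 0.0, -0.01], [0, 0, -0.02]], angular=[[0, 0, 0], [0, 0, 0]], gripper=[0.085, 0.085])

```text
clock: 2.2
tool_pos: [0.4355, 0.0867, 0.1014]
ee_rot: [0.667, 0.745, 0.001, 0.002]
ft_force: [0.2, -0.4, -0.6]
gripper_width: 0.0851
grasp_force: 0.0
```

Call:
send_rows(linear=[[0.002, -0.006, 0], [0.002, -0.006, -0.025], [0.002, -0.006, -0.05], [0.002, -0.006, -0.069], [0.002, -0.006, -0.069], [0.002, -0.006, -0.069]], angular=[[0, 0, 0], [0, 0, 0], [0, 0, 0], [0, 0, 0], [0, 0, 0], [0, 0, 0]], gripper=[0.085, 0.085, 0.085, 0.085, 0.085, 0.085])

```text
clock: 2.7
tool_pos: [0.4363, 0.0799, 0.0312]
ee_rot: [0.668, 0.744, -0.0, -0.0]
ft_force: [0.2, 0.2, 0.3]
gripper_width: 0.0851
grasp_force: 0.0
```

Call:
send_rows(linear=[[0, 0, 0], [0, 0, 0], [0, 0, 0], [0, 0, 0], [0, 0, 0], [0, 0, 0], [0, 0, 0], [0, 0, 0]], angular=[[0, 0, 0], [0, 0, 0], [0, 0, 0], [0, 0, 0], [0, 0, 0], [0, 0, 0], [0, 0, 0], [0, 0, 0]], gripper=[0.07, 0.06, 0.045, 0.045, 0.045, 0.045, 0.045, 0.045], squeeze=40)

```text
clock: 3.37
tool_pos: [0.4373, 0.0796, 0.0324]
ee_rot: [0.668, 0.744, 0.001, 0.001]
ft_force: [-1.3, 0.2, 8.8]
gripper_width: 0.0515
grasp_force: 40.8
```

Call:
send_rows(linear=[[0, 0, 0.015], [0, 0, 0.04], [0, 0, 0.07], [0, 0, 0.1], [0, 0, 0.13], [0, 0, 0.15], [0, 0, 0.15], [0, 0, 0.15]], angular=[[0, 0, 0], [0, 0, 0], [0, 0, 0], [0, 0, 0], [0, 0, 0], [0, 0, 0], [0, 0, 0], [0, 0, 0]], gripper=[0.045, 0.045, 0.045, 0.045, 0.045, 0.045, 0.045, 0.045])

```text
clock: 4.03
tool_pos: [0.4367, 0.0795, 0.1816]
ee_rot: [0.668, 0.744, 0.001, 0.001]
ft_force: [-0.1, 0.4, -3.7]
gripper_width: 0.0511
grasp_force: 44.2
```

Run:
```python
from h import *
p=r.snapshot("scene");o=r.observe();print(o["clock"],np.round(o["tool_pos"],4),np.round(o["ft_force"],2),o["grasp_force"])
cv2.imwrite("pics/lift.png",cv2.resize(p["color"][60:260,160:400,::-1],(720,600),interpolation=cv2.INTER_CUBIC))
```

```text
4.0833 [0.4356 0.0796 0.1802] [-0.97 -0.25 -4.35] 44.197851307690144
```

View pics/lift.png

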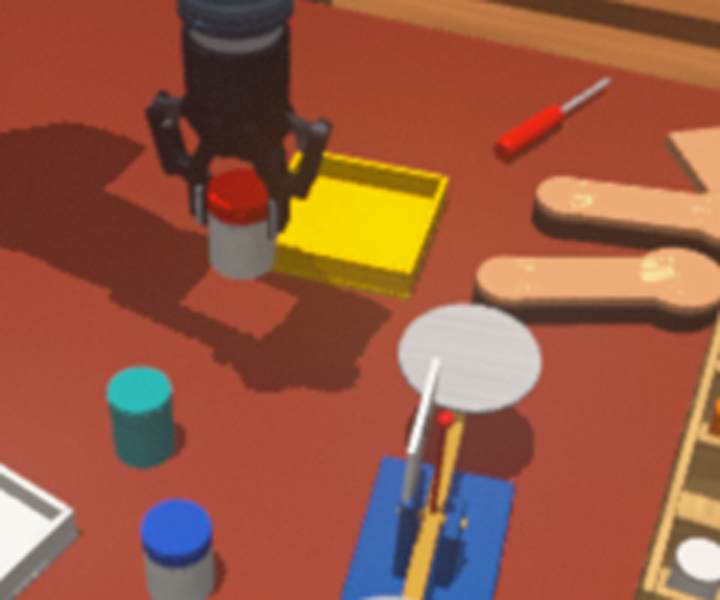

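The crop shows the tin held upright, with the pan still up at crop (470,358). I'm moving above the pan with a 5° tilt to match its slope.

Call:
send_rows(linear=[[0.025, 0.001, 0], [0.055, 0.001, 0], [0.09, 0.002, 0], [0.125, 0.003, 0], [0.155, 0.004, 0], [0.18, 0.005, 0], [0.192, 0.005, -0.01], [0.192, 0.005, -0.02], [0.192, 0.005, -0.02], [0.192, 0.005, -0.02]], angular=[[0, 0, 0], [0, 0, 0], [1, 0.1, 0], [2, 0.2, 0], [3, 0.3, 0], [4, 0.4, 0], [5, 0.5, 0], [5, 0.5, 0], [5, 0.5, 0], [5, 0.5, 0]], gripper=[0.045, 0.045, 0.045, 0.045, 0.045, 0.045, 0.045, 0.045, 0.045, 0.045])

```text
clock: 4.92
tool_pos: [0.6256, 0.0847, 0.1577]
ee_rot: [0.668, 0.743, 0.027, -0.035]
ft_force: [-0.1, 0.1, -3.1]
gripper_width: 0.0517
grasp_force: 44.4
```

Run:
```python
from h import *
p=r.snapshot("scene");o=r.observe();print(o["clock"],np.round(o["tool_pos"],4),np.round(o["ee_rot"],4),np.round(o["ft_force"],2),o["grasp_force"])
cv2.imwrite("pics/over.png",cv2.resize(p["color"][90:240,220:400,::-1],(720,600),interpolation=cv2.INTER_CUBIC))
```

```text
4.9667 [0.6263 0.0849 0.1591] [ 0.6675  0.7433  0.0281 -0.034 ] [-0.46 -0.44 -3.51] 44.454634711146355
```

View pics/over.png

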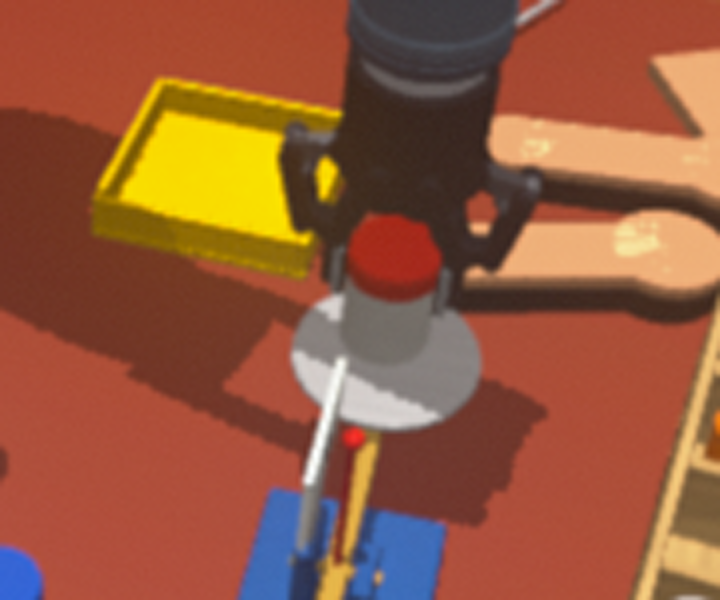

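The tin hangs upright just over the middle of the pan (crop (387,345), pan centre (387,360)). Lowering gently and watching the force.

Call:
send_rows(linear=[[0.002, 0, -0.003], [0.003, 0, -0.006], [0.003, 0, -0.008], [0.003, 0, -0.01], [0.003, 0, -0.011], [0.003, 0, -0.012], [0.003, 0, -0.012]], angular=[[0, 0, 0], [0, 0, 0], [0, 0, 0], [0, 0, 0], [0, 0, 0], [0, 0, 0], [0, 0, 0]], gripper=[0.045, 0.045, 0.045, 0.045, 0.045, 0.045, 0.045])

```text
clock: 5.55
tool_pos: [0.6311, 0.0846, 0.1485]
ee_rot: [0.667, 0.743, 0.029, -0.032]
ft_force: [-0.3, -1.0, -3.5]
gripper_width: 0.0514
grasp_force: 44.5
```

Call:
send_rows(linear=[[0, 0, -0.001], [0, 0, -0.002], [0, 0, -0.002]], angular=[[0, 0, 0], [0, 0, 0], [0, 0, 0]], gripper=[0.045, 0.045, 0.045])

```text
clock: 5.8
tool_pos: [0.6312, 0.0845, 0.1465]
ee_rot: [0.668, 0.743, 0.029, -0.032]
ft_force: [-0.8, -0.3, -3.7]
gripper_width: 0.051
grasp_force: 44.5
```

Call:
send_rows(linear=[[0, 0, -0.001], [0, 0, -0.002], [0, 0, -0.002]], angular=[[0, 0, 0], [0, 0, 0], [0, 0, 0]], gripper=[0.045, 0.045, 0.045])

```text
clock: 6.05
tool_pos: [0.6312, 0.0845, 0.1444]
ee_rot: [0.668, 0.743, 0.029, -0.033]
ft_force: [-0.8, -0.2, -2.9]
gripper_width: 0.0513
grasp_force: 44.5
```

Call:
send_rows(linear=[[0, 0, -0.001], [0, 0, -0.001]], angular=[[0, 0, 0], [0, 0, 0]], gripper=[0.045, 0.045])

```text
clock: 6.22
tool_pos: [0.6314, 0.0845, 0.1437]
ee_rot: [0.668, 0.743, 0.03, -0.032]
ft_force: [-0.3, 0.1, -2.8]
gripper_width: 0.0512
grasp_force: 44.6
```

Call:
send_rows(linear=[[0, 0, -0.001], [0, 0, -0.001]], angular=[[0, 0, 0], [0, 0, 0]], gripper=[0.045, 0.045])

```text
clock: 6.38
tool_pos: [0.6314, 0.0847, 0.1429]
ee_rot: [0.667, 0.743, 0.03, -0.032]
ft_force: [-0.1, 1.5, -0.4]
gripper_width: 0.0516
grasp_force: 44.7
```

Call:
send_rows(linear=[[0, 0, 0], [0, 0, 0], [0, 0, 0], [0, 0, 0], [0, 0, 0], [0, 0, 0], [0, 0, 0]], angular=[[0, 0, 0], [0, 0, 0], [0, 0, 0], [0, 0, 0], [0, 0, 0], [0, 0, 0], [0, 0, 0]], gripper=[0.053, 0.056, 0.06, 0.066, 0.075, 0.085, 0.085])

```text
clock: 6.97
tool_pos: [0.6314, 0.0845, 0.1428]
ee_rot: [0.668, 0.743, 0.03, -0.032]
ft_force: [-1.1, -0.2, 0.5]
gripper_width: 0.085
grasp_force: 0.0
```

Call:
send_rows(linear=[[0, 0, 0.012], [0, 0, 0.03], [0, 0, 0.05], [0, 0, 0.07], [0, 0, 0.09], [0, 0, 0.09], [0, 0, 0.09], [0, 0, 0.09], [0, 0, 0.09], [0, 0, 0.09]], angular=[[0, 0, 0], [0, 0, 0], [0, 0, 0], [0, 0, 0], [0, 0, 0], [0, 0, 0], [0, 0, 0], [0, 0, 0], [0, 0, 0], [0, 0, 0]], gripper=[0.085, 0.085, 0.085, 0.085, 0.085, 0.085, 0.085, 0.085, 0.085, 0.085])

```text
clock: 7.8
tool_pos: [0.6306, 0.0846, 0.2313]
ee_rot: [0.668, 0.743, 0.029, -0.033]
ft_force: [-0.4, 0.5, -0.2]
gripper_width: 0.0851
grasp_force: 0.0
```

Call:
send_rows(linear=[[0, 0, 0], [0, 0, 0], [0, 0, 0], [0, 0, 0], [0, 0, 0], [0, 0, 0], [0, 0, 0], [0, 0, 0], [0, 0, 0], [0, 0, 0]], angular=[[0, 0, 0], [0, 0, 0], [0, 0, 0], [0, 0, 0], [0, 0, 0], [0, 0, 0], [0, 0, 0], [0, 0, 0], [0, 0, 0], [0, 0, 0]], gripper=[0.085, 0.085, 0.085, 0.085, 0.085, 0.085, 0.085, 0.085, 0.085, 0.085])

```text
clock: 8.63
tool_pos: [0.6313, 0.0846, 0.2328]
ee_rot: [0.668, 0.743, 0.03, -0.032]
ft_force: [0.3, -0.0, 0.4]
gripper_width: 0.085
grasp_force: 0.0
```

Run:
```python
from h import *
p=r.snapshot("scene");o=r.observe();print(o["clock"],np.round(o["tool_pos"],4),np.round(o["ee_rot"],4),np.round(o["ft_force"],2))
for z in (0.07,): print([ (z0,proj(p,(.6314,.087,z0)).round(1)) for z0 in(.087,.112,.157,.182)])
hsv=cv2.cvtColor(p["color"],cv2.COLOR_RGB2HSV)
m=cv2.inRange(hsv,np.array((0,190,100)),np.array((10,255,255)));m[:, :280]=0;m[:,360:]=0;m[:110]=0;m[230:]=0
n,l,s,c=cv2.connectedComponentsWithStats(m)
for i in range(1,n):
    if s[i,4]>40: print(s[i],c[i].round(1))
cv2.imwrite("pics/bal.png",cv2.resize(p["color"][90:300,220:400,::-1],(510,595),interpolation=cv2.INTER_CUBIC))
```

```text
8.6833 [0.6313 0.0846 0.2327] [ 0.6675  0.7433  0.0296 -0.0324] [ 0.76  0.8  -0.09]
[(0.087, array([315.5, 186.6])), (0.112, array([316.7, 179.1])), (0.157, array([319. , 164.8])), (0.182, array([320.4, 156.4]))]
[309 155  23  17 311] [319.5 163.1]
```

View pics/bal.png

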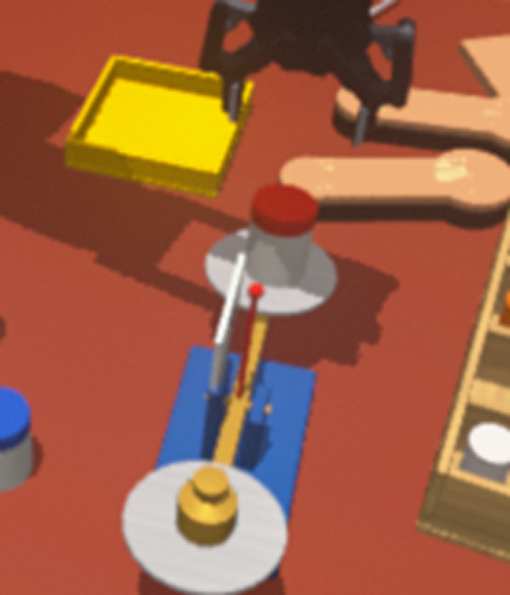

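The beam has swung over: the weight's pan is up (crop (205,525)), and the tin stands on the lowered pan (lid at crop (285,203)). I'm aligning the tool to the reversed tilt, then taking a second picture to check that the beam is at rest.

Call:
send_rows(linear=[[0, 0.003, 0], [0, 0.007, 0], [0, 0.007, -0.02], [0, 0.007, -0.02], [0, 0.007, -0.02], [0, 0.007, -0.02]], angular=[[-5, -0.5, 0], [-10, -1, 0], [-10, -1, 0], [-10, -1, 0], [-10, -1, 0], [-10, -1, 0]], gripper=[0.085, 0.085, 0.085, 0.085, 0.085, 0.085])

```text
clock: 9.18
tool_pos: [0.6314, 0.0911, 0.213]
ee_rot: [0.668, 0.743, -0.03, 0.032]
ft_force: [-0.5, -0.5, -0.3]
gripper_width: 0.085
grasp_force: 0.0
```

Run:
```python
from h import *
p=r.snapshot("scene");o=r.observe();print(o["clock"],np.round(o["tool_pos"],4),np.round(o["ee_rot"],4))
old=cv2.imread("pics/bal.png")
new=cv2.resize(p["color"][90:300,220:400,::-1],(510,595),interpolation=cv2.INTER_CUBIC)
d=cv2.absdiff(old,new)[460:,100:300];print("weight pan diff",d.max(),d.mean())
print("lid",at_z(p,(320.6,161.7),.157).round(4))
hsv=cv2.cvtColor(p["color"],cv2.COLOR_RGB2HSV)
m=cv2.inRange(hsv,np.array((0,190,100)),np.array((10,255,255)));m[:, :280]=0;m[:,360:]=0;m[:110]=0;m[230:]=0
n,l,s,c=cv2.connectedComponentsWithStats(m)
for i in range(1,n):
    if s[i,4]>40: print(s[i],c[i].round(1))
```

```text
9.2333 [0.6317 0.0909 0.2134] [ 0.6679  0.743  -0.0292  0.0326]
weight pan diff 5 0.9625555555555556
lid [0.6316 0.0986 0.157 ]
[309 155  23  18 325] [319.6 163.2]
```

The beam is at rest (the weight's pan hasn't changed between pictures) and the tin's pan is down, so the tin is full and goes in the green tray. Regrasping it.

Call:
send_rows(linear=[[0, 0.004, -0.02], [0, 0.005, -0.04], [0, 0.004, -0.06], [0, 0.003, -0.08], [0, 0.002, -0.093], [0, 0.002, -0.093], [0, 0.002, -0.093]], angular=[[0, 0, 0], [0, 0, 0], [0, 0, 0], [0, 0, 0], [0, 0, 0], [0, 0, 0], [0, 0, 0]], gripper=[0.085, 0.085, 0.085, 0.085, 0.085, 0.085, 0.085])

```text
clock: 9.82
tool_pos: [0.6315, 0.0928, 0.1199]
ee_rot: [0.668, 0.743, -0.03, 0.032]
ft_force: [0.6, 0.1, 1.6]
gripper_width: 0.085
grasp_force: 0.0
```

Call:
send_rows(linear=[[0, 0, 0], [0, 0, 0], [0, 0, 0], [0, 0, 0], [0, 0, 0], [0, 0, 0], [0, 0, 0], [0, 0, 0]], angular=[[0, 0, 0], [0, 0, 0], [0, 0, 0], [0, 0, 0], [0, 0, 0], [0, 0, 0], [0, 0, 0], [0, 0, 0]], gripper=[0.07, 0.06, 0.052, 0.045, 0.045, 0.045, 0.045, 0.045], squeeze=40)

```text
clock: 10.48
tool_pos: [0.6318, 0.0935, 0.1216]
ee_rot: [0.667, 0.743, -0.029, 0.033]
ft_force: [-2.8, -0.5, 4.6]
gripper_width: 0.0514
grasp_force: 42.0
```

Call:
send_rows(linear=[[0, 0, 0.005], [0, 0, 0.015], [0, 0, 0.03], [0, 0, 0.05], [0, 0, 0.075], [0, 0, 0.1], [-0.01, 0, 0.11], [-0.03, 0, 0.11], [-0.055, -0.005, 0.11], [-0.085, -0.01, 0.11]], angular=[[0, 0, 0], [0, 0, 0], [0, 0, 0], [0, 0, 0], [0, 0, 0], [1, 0.1, 0], [2, 0.2, 0], [3, 0.3, 0], [4, 0.4, 0], [5, 0.5, 0]], gripper=[0.045, 0.045, 0.045, 0.045, 0.045, 0.045, 0.045, 0.045, 0.045, 0.045])

```text
clock: 11.32
tool_pos: [0.5452, 0.0835, 0.2293]
ee_rot: [0.668, 0.744, 0.0, -0.0]
ft_force: [0.6, 1.1, -2.8]
gripper_width: 0.0512
grasp_force: 43.3
```

Call:
send_rows(linear=[[-0.02, -0.015, 0], [-0.035, -0.04, 0], [-0.05, -0.07, 0], [-0.06, -0.1, 0], [-0.065, -0.135, 0], [-0.065, -0.17, 0], [-0.065, -0.205, 0], [-0.065, -0.24, 0], [-0.065, -0.275, 0], [-0.065, -0.31, 0]], angular=[[0, 0, 0], [0, 0, 0], [0, 0, 0], [0, 0, 0], [0, 0, 0], [0, 0, 0], [0, 0, 0], [0, 0, 0], [0, 0, 0], [0, 0, 0]], gripper=[0.045, 0.045, 0.045, 0.045, 0.045, 0.045, 0.045, 0.045, 0.045, 0.045])

```text
clock: 12.15
tool_pos: [0.48, -0.2275, 0.2295]
ee_rot: [0.668, 0.744, 0.0, -0.0]
ft_force: [0.9, -0.1, -3.5]
gripper_width: 0.0509
grasp_force: 43.7
```

Call:
send_rows(linear=[[0.005, -0.035, 0], [0.01, -0.065, 0], [0.014, -0.09, -0.01], [0.014, -0.11, -0.02], [0.014, -0.122, -0.04], [0.014, -0.124, -0.07], [0.014, -0.124, -0.1], [0.014, -0.124, -0.11], [0.014, -0.124, -0.11], [0.014, -0.124, -0.11]], angular=[[0, 0, 0], [0, 0, 0], [0, 0, 0], [0, 0, 0], [0, 0, 0], [0, 0, 0], [0, 0, 0], [0, 0, 0], [0, 0, 0], [0, 0, 0]], gripper=[0.045, 0.045, 0.045, 0.045, 0.045, 0.045, 0.045, 0.045, 0.045, 0.045])

```text
clock: 12.98
tool_pos: [0.4951, -0.35, 0.12]
ee_rot: [0.668, 0.744, 0.0, -0.0]
ft_force: [0.0, -0.7, -2.5]
gripper_width: 0.0513
grasp_force: 43.8
```

Run:
```python
from h import *
p=r.snapshot("scene");q=r.snapshot("top");o=r.observe();print(o["clock"],np.round(o["tool_pos"],4),np.round(o["ee_rot"],4),np.round(o["ft_force"],2),o["grasp_force"])
a=cv2.resize(p["color"][230:384,90:290,::-1],(400,308));b=cv2.resize(q["color"][90:244,300:500,::-1],(400,308))
cv2.imwrite("pics/tray.png",np.hstack([a,b]))
```

```text
13.0833 [ 0.4963 -0.3512  0.1219] [ 6.680e-01  7.442e-01 -1.000e-04  1.800e-03] [-0.35 -0.13 -3.25] 43.84432442486286
```

View pics/tray.png

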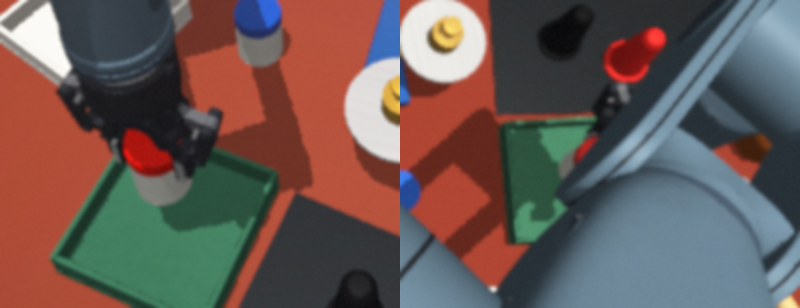

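The tin is held upright over the green tray's middle (left crop (160,170)). Lowering it in.

Call:
send_rows(linear=[[0, 0, -0.015], [0, 0, -0.035], [0, 0, -0.055], [0, 0, -0.066], [0, 0, -0.072], [0, 0, -0.076], [0, 0, -0.078], [0, 0, -0.079], [0, 0, -0.079]], angular=[[0, 0, 0], [0, 0, 0], [0, 0, 0], [0, 0, 0], [0, 0, 0], [0, 0, 0], [0, 0, 0], [0, 0, 0], [0, 0, 0]], gripper=[0.045, 0.045, 0.045, 0.045, 0.045, 0.045, 0.045, 0.045, 0.045])

```text
clock: 13.83
tool_pos: [0.4958, -0.3509, 0.0415]
ee_rot: [0.668, 0.744, -0.0, 0.001]
ft_force: [-0.3, -0.3, -4.2]
gripper_width: 0.0515
grasp_force: 43.8
```

Call:
send_rows(linear=[[0, 0, -0.001], [0, 0, -0.002], [0, 0, -0.002]], angular=[[0, 0, 0], [0, 0, 0], [0, 0, 0]], gripper=[0.045, 0.045, 0.045])

```text
clock: 14.08
tool_pos: [0.4959, -0.3512, 0.0411]
ee_rot: [0.668, 0.744, -0.0, 0.001]
ft_force: [-2.6, 1.4, 7.6]
gripper_width: 0.0507
grasp_force: 44.7
```

Call:
send_rows(linear=[[0, 0, 0.001], [0, 0, 0.001], [0, 0, 0.001], [0, 0, 0.001], [0, 0, 0.001], [0, 0, 0.001], [0, 0, 0.001]], angular=[[0, 0, 0], [0, 0, 0], [0, 0, 0], [0, 0, 0], [0, 0, 0], [0, 0, 0], [0, 0, 0]], gripper=[0.053, 0.056, 0.06, 0.066, 0.075, 0.08, 0.08])

```text
clock: 14.67
tool_pos: [0.4953, -0.3504, 0.0396]
ee_rot: [0.668, 0.744, 0.0, -0.0]
ft_force: [0.4, -0.3, 0.2]
gripper_width: 0.0802
grasp_force: 0.0
```

Call:
send_rows(linear=[[0, 0, 0.015], [0, 0, 0.035], [0, 0, 0.06], [0, 0, 0.09], [0, 0, 0.12], [0, 0, 0.15], [-0.03, 0.03, 0.16], [-0.06, 0.06, 0.16], [-0.09, 0.09, 0.16], [-0.1, 0.1, 0.16]], angular=[[0, 0, 0], [0, 0, 0], [0, 0, 0], [0, 0, 0], [0, 0, 0], [0, 0, 0], [0, 0, 0], [0, 0, 0], [0, 0, 0], [0, 0, 0]], gripper=[0.08, 0.08, 0.08, 0.08, 0.08, 0.08, 0.08, 0.08, 0.08, 0.08])

```text
clock: 15.5
tool_pos: [0.3918, -0.2464, 0.1994]
ee_rot: [0.668, 0.744, 0.0, -0.002]
ft_force: [0.1, 1.1, -0.2]
gripper_width: 0.0799
grasp_force: 0.0
```

Run:
```python
from h import *
p=r.snapshot("scene");o=r.observe();print(o["clock"],np.round(o["tool_pos"],4),np.round(o["ft_force"],2))
save(p,"pics/end.png")
```

```text
15.55 [ 0.391  -0.2454  0.1994] [-1.85  3.63 -0.05]
```

View pics/end.png

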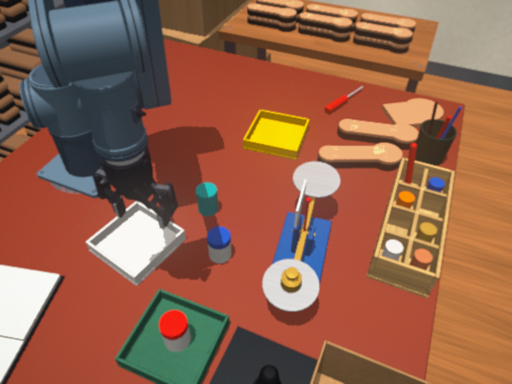

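The red-lidded tin stands upright in the green tray at (175,330). Everything else is where it was, and the gripper is clear.

```bash
python3 -c "
from plant import r
print(r.hand_in())"
```

```text
the job is handed in; nothing more can be done
None
```

The red-lidded tin sank its pan once the beam was at rest, so it is full; it now stands upright in the green tray, and the job was handed in at about 15.6 s on the robot's clock.

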